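Latch the sprung vice jaw half-open

ROBOT

A 6-joint arm with a two-finger parallel gripper is mounted at the origin on the work surface. World frame = base frame: x ahead of the robot, y to its left, z up, the work surface at z = 0. Lengths are in m, angles in rad, forces in N, time in s.
With the tool pointing down it reaches from about 0.275 to 0.85 m from the base axis. Payload 5.2 kg.
Tool frame: the origin (TCP) lies midway between the tips of the shut fingers; the grasp point (between the pads) lies arm.pinch_z behind it (arm.pinch_z is the distance from the TCP to the grasp point, in m); z points along the fingers, y is the line along which they close (so a half turn about z gives the same grasp; the last joint's range is limited). The gripper opens to 85 mm and grips with 20 to 120 N. Pads are 22 mm wide; open, the fingers measure 114 mm over their backs; the gripper's body (76 mm by 85 mm) begins 54 mm behind the grasp point. The pads swing forward as they close: fully open they stand 13 mm farther back than shut.
Start: joints at [-1.309, 0.259, 1.535, -0, 1.348, -0.203], TCP at [0.247, -0.492, 0.231] pointing down, gripper open.
Joint ranges: [-3.14, 3.14], [-0.91, 2.08], [0.19, 2.58], [-1.22, 4.36], [0.22, 2.71], [-3.12, 3.12]. Speed limits (rad/s): [2.57, 2.57, 3.14, 3.14, 3.14, 3.14].

INTERFACE

Orientations are given as a unit quaternion [w, x, y, z].
In Python, from cell import arm gives the robot as it stands. The module is installed in compiled form; this text tells all that it offers.
- The arm moves only by the tool drive_tool, never from a script. Its argument "moves" is a list that holds one entry, the list of rows, each a list of 5 numbers: the shift along the tool's x, y, z in m, then the turn about the tool's z in degrees, then the opening, from 0 (shut) to 1 (fully open). A call has 1 to 20 rows; each row is the pose to reach, as a shift and turn from the pose commanded when the call began, along the tool's axes at that moment; what a row does not reach only later rows make up. A row lasts 1/12 s, in which the tool goes at most 41.7 mm and 7.16 degrees, less where a joint would pass 70% of its speed; a pose out of reach is approached as far as the arm can. A call with a gripper value outside its range is refused whole. The fingers move at their own pace and stop on an object; "force" is the grip in N (left out, the last holds). Time passes only in rows, so rows that repeat a pose let the fingers close. It gives the time, the measured TCP pose, the force, the opening and the grip force at its end, in the units of the state.
- arm.get_obs(): the state, without advancing time (a new reading comes with each control period).
- arm.camera(name): name is "scene" or "top"; returns the picture (420x560x3 uint8, red, green, blue); there is no depth.
- arm.get_calibration(name): a dict with "fx", "fy", "cx", "cy" (pixels), "k1" (the pictures are not rectified: a ray, as slopes to the right and down, at radius r is drawn at 1 + k1 r^2 times it, then the intrinsics apply), "R" (3x3) and "t" (3): a world point X has camera coordinates R X + t. Camera axes: x right, y down, z forward; pixel columns grow to the right and rows downward; lengths in m; the calibration is good to about 2 mm. A picture is of the moment at which its call begins. get_calibration takes no time and is no camera call.
- arm.sign_off(): hands the job in; it is judged then, once.
Trained networks look in the newest picture that a camera, given by its name, has taken for a name from the list of things; names that differ only in an ending like _2 or _b are one class to them, and where a whole thing is asked for, a point or a joint stands for the part that bears it (a point fixed in the world has none). Each returns a list of dicts, best first, with "conf" (0 to 1); they miss things now and then, are a little off and sometimes report something else, mostly with a low value. They report only what shows in the picture. A call takes as long as a camera call.
- arm.spot_in(name, camera): "bbox" ([left, top, right, bottom] as shares, 0 to 1, of the picture: columns of its width, rows of its height, round what is visible of it).
- arm.regions_of(name, camera): "pixels" (420x560 bool, what is visible of it) and "bbox" ([left, top, right, bottom] as shares, 0 to 1, of the picture: columns of its width, rows of its height, round what is visible of it).
The state is a dict: "time": time; "q": joint angles; "joint_velocities": joint speeds; "joint_efforts": joint torques, N m; "position": TCP position; "orientation": TCP orientation; "wrist_force": force on the tool from outside, world axes, zero at the start; "torque": the same for the moment, N m; "finger_gap": finger opening in m; "finger_force": force on a finger pad.
Only numpy, scipy, OpenCV 4.12 (cv2) and the standard library are available. Lean on these libraries where they do the work, as an engineer would, in place of code of your own. Each camera call takes 0.05 s, during which the arm holds its last target. There are 200 camera calls.

TASK

Open the silversmith's holding fixture for the next piece: with your fingertips push the blue sprung jaw back from the fixed jaw, past its red stop pin, then let it go so that it springs back against the raised pin and stays latched half-open. Only push it: do not grasp or lift anything, and leave the bowl, the pot of punches and the hammer where they are.

Things in the scene. Friction and masses are not known exactly. Their poses are not given: they have to be found in the camera images.
- fixture: Fixed holding fixture on the bench: dark steel base plate 300 x 130 x 14 mm (x, y, z), fastened down. Origin at the centre of the base's underside, z up; its +x axis is the direction in which the jaw is pushed to open, y to the left of that. A low fixed steel jaw (30 x 60 mm, top at z = 34 mm) stands at x = -104 to -74 mm with a cork pad to -70 mm; a steel end block (top at 36 mm) at x = 119 to 141 mm.
- jaw (a joint): Travel in m of the sprung moving jaw along the fixture's +x: 0 = shut against the fixed jaw (start), about 0.030 = latched against the stop pin (half-open), 0.055 = end of travel. A spring always pushes it back towards 0: about 4.5 N at 0, 7 N at 0.030, 9.5 N at 0.055, plus damping of 22 N per m/s and light friction. Released short of the pin it goes back to 0.
- push_face (a point): Centre of the jaw's push face, moving with the jaw: the upright black-padded front of the blue block, facing the fixture's -x, 96 mm wide (y) and 46 mm high, from 34 to 80 mm above the bench; this point is 57 mm above the bench. The blue block is 90 mm long (x) and stands on an aluminium slide plate 120 x 100 x 18 mm (top at 34 mm) that reaches 30 mm further towards -x than the push face, so fingertips pushing on the face must be more than 34 mm above the bench.
- stop_pin (a joint): Rise in m of the sprung red stop pin: 0 = held down under the jaw's slide plate (start), about 0.011 = popped up in front of the slide plate. It pops up by itself as soon as the jaw is a little beyond 0.030; the returning slide plate then rests against it. Pushing the pin down would release the jaw.
- pin_top (a point): Top of the red stop pin (12 mm diameter), at x = -42 mm, y = +38 mm of the fixture; 16 mm above the bench when down (hidden under the slide plate), 27 mm when up.
- bowl_mid (a point): Bystander: loose silver bowl, largest diameter 120 mm, height 78 mm; point on its axis half-way up (39 mm).
- pot_mid (a point): Bystander: loose terracotta pot, diameter 72 mm, height 70 mm, with steel and brass punches standing to 140 mm; point on its axis 35 mm up.
- hammer_grip (a point): Bystander: loose hammer 220 mm long, lying beyond the far end of the fixture; point in its handle.

How it is judged:
On the way, in this order (a step that is already met when the one before it is completed fails the run):
1. the fingers have pushed the jaw back past the stop pin (value of joint jaw above 0.033 m and contact force between the fingers and jaw above 0.5 N), for 0.02 s.
2. the released jaw rests latched against the raised pin (value of joint jaw between 0.026 and 0.034 m and value of joint stop_pin above 0.008 m and contact force between the fingers and jaw below 0.2 N), for 0.3 s.
At the end, for the whole second after the job is handed in: The jaw is at rest, latched half-open against the raised stop pin (jaw joint 26 to 34 mm, pin risen more than 8 mm), and bowl, pot and hammer are within 20 mm of where they stood (value of joint jaw between 0.026 and 0.034 m and value of joint stop_pin above 0.008 m and velocity of joint jaw between -0.01 and 0.01 m/s and distance of each of bowl_mid, pot_mid, hammer_grip from where it was at the start of the episode below 0.02 m); the robot touches nothing.
It fails at once if the silver bowl is moved more than 20 mm or lifted (distance of bowl_mid from where it was at the start of the episode above 0.02 m).
It fails at once if the pot of punches is moved more than 20 mm or lifted (distance of pot_mid from where it was at the start of the episode above 0.02 m).
It fails at once if the hammer is moved more than 20 mm or lifted (distance of hammer_grip from where it was at the start of the episode above 0.02 m).
It also fails if it takes over 32 s, if anything falls off the work surface, if the arm or the gripper's body presses on something with over 40 N, if the wrist force passes 120 N, or if a joint passes its speed limit or range.

## Working session

There is one attempt and no reset: what is moved stays moved. The work goes in short steps, Python scripts to look and compute and a tool call to move; the robot and the scene stay as the last step left them, time stands still between calls to the robot, and variables do not carry over. Pictures are saved under pics/ and viewed, at most 10 in all, crops included, and the job is handed in when it is done.

Besides the shell and the picture viewer there is one more tool, called as name(argument=value, ...) on one line, values as JSON. drive_tool: Moves the arm, as the interface text tells. Its arguments: {"type":"object","properties":{"moves":{"type":"array"},"force":{"type":"number"}},"required":["moves"]}

```bash
mkdir -p pics
cat > h.py <<'E'
import numpy as np, cv2
from cell import arm
def ray(cam,u,v):
    c=arm.get_calibration(cam);x=(u-c['cx'])/c['fx'];y=(v-c['cy'])/c['fy']
    a,b=x,y
    for _ in range(20):
        s=1+c['k1']*(a*a+b*b);a,b=x/s,y/s
    R=np.array(c['R']);t=np.array(c['t']);return -R.T@t,R.T@np.array([a,b,1])
def at(cam,u,v,z):
    o,d=ray(cam,u,v);return o+d*(z-o[2])/d[2]
def proj(cam,X):
    c=arm.get_calibration(cam);p=np.array(c['R'])@np.array(X)+np.array(c['t']);a,b=p[:2]/p[2]
    s=1+c['k1']*(a*a+b*b);return a*s*c['fx']+c['cx'],b*s*c['fy']+c['cy']
E
python3 - <<'E'
from h import *
for n in('scene','top'):
    im=arm.camera(n);cv2.imwrite(f'pics/{n}0.png',im[:,:,::-1])
    for o in('jaw','fixture','push_face','bowl_mid','pot_mid','hammer_grip'):
        r=arm.regions_of(o,n)
        for d in r[:2]:
            p=d['pixels'];ys,xs=np.nonzero(p);print(n,o,round(d['conf'],2),np.round(np.array(d['bbox'])*[560,420,560,420]),xs.mean().round(),ys.mean().round(),
              np.round(cv2.boxPoints(cv2.minAreaRect(np.c_[xs,ys].astype(np.float32)))).tolist())
o=arm.get_obs();print(o['time'],o['position'],o['orientation'],o['finger_gap'],arm.pinch_z)
E
```

```text
scene jaw 0.78 [125. 218. 207. 288.] 168.0 254.0 [[123.0, 270.0], [144.0, 210.0], [212.0, 234.0], [191.0, 294.0]]
scene fixture 0.81 [ 85. 215. 257. 319.] 175.0 264.0 [[85.0, 268.0], [110.0, 198.0], [259.0, 250.0], [234.0, 321.0]]
scene push_face 0.59 [121. 216. 206. 289.] 168.0 254.0 [[122.0, 269.0], [144.0, 210.0], [211.0, 234.0], [189.0, 293.0]]
scene push_face 0.16 [191. 165. 252. 218.] 219.0 190.0 [[191.0, 164.0], [248.0, 164.0], [248.0, 216.0], [191.0, 216.0]]
scene bowl_mid 0.78 [193. 165. 250. 217.] 220.0 190.0 [[187.0, 169.0], [244.0, 161.0], [252.0, 211.0], [194.0, 220.0]]
scene pot_mid 0.66 [101. 310. 159. 371.] 129.0 340.0 [[91.0, 360.0], [104.0, 306.0], [165.0, 320.0], [152.0, 374.0]]
scene pot_mid 0.53 [264. 231. 313. 349.] 280.0 279.0 [[261.0, 347.0], [267.0, 232.0], [312.0, 234.0], [306.0, 349.0]]
scene hammer_grip 0.58 [261. 233. 312. 348.] 279.0 281.0 [[261.0, 345.0], [267.0, 232.0], [311.0, 234.0], [304.0, 347.0]]
top jaw 0.65 [345. 186. 406. 249.] 377.0 218.0 [[346.0, 219.0], [373.0, 186.0], [410.0, 217.0], [383.0, 250.0]]
top jaw 0.53 [271. 134. 329. 215.] 302.0 
[... 441 characters left out ...]
345. 185. 408. 251.] 377.0 218.0 [[345.0, 219.0], [372.0, 185.0], [411.0, 217.0], [384.0, 251.0]]
top pot_mid 0.61 [391. 149. 423. 177.] 408.0 160.0 [[387.0, 159.0], [416.0, 139.0], [430.0, 161.0], [401.0, 180.0]]
top pot_mid 0.35 [272. 134. 330. 213.] 302.0 178.0 [[269.0, 197.0], [324.0, 132.0], [349.0, 154.0], [295.0, 218.0]]
top hammer_grip 0.77 [271. 135. 329. 215.] 301.0 179.0 [[269.0, 198.0], [310.0, 125.0], [340.0, 142.0], [299.0, 215.0]]
top hammer_grip 0.57 [318. 165. 435. 274.] 374.0 218.0 [[313.0, 202.0], [345.0, 163.0], [435.0, 235.0], [404.0, 274.0]]
0.7 [ 0.24655207 -0.49167093  0.23134027] [3.42169762e-05 9.73120190e-01 2.30297838e-01 3.05529919e-06] 0.08525884198145178 0.0187
```

View pics/scene0.png

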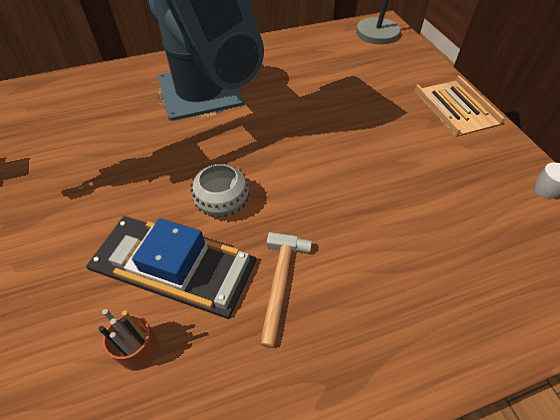

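View pics/top0.png

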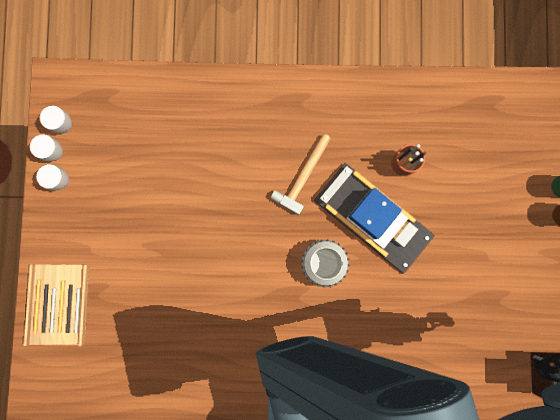

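Run:
```python
from h import *
for u,v in [(313,201),(345,162),(435,235),(403,274)]: print('fix',at('top',u,v,.014).round(4))
for u,v in [(346,219),(373,186),(410,217),(383,250)]: print('jaw',at('top',u,v,.08).round(4))
print('bowl',at('top',325,263,.06).round(3),'pot',at('top',408,162,.06).round(3),'ham',at('top',301,178,.02).round(3))
```

```text
fix [ 0.5753 -0.0084  0.014 ]
fix [ 0.6804 -0.0918  0.014 ]
fix [ 0.4918 -0.3257  0.014 ]
fix [ 0.3898 -0.2421  0.014 ]
jaw [ 0.5239 -0.0856  0.08  ]
jaw [ 0.6077 -0.1526  0.08  ]
jaw [ 0.5317 -0.2438  0.08  ]
jaw [ 0.449  -0.1768  0.08  ]
bowl [ 0.415 -0.036  0.06 ] pot [ 0.674 -0.245  0.06 ] ham [0.635 0.024 0.02 ]
```

The scene picture shows the blue jaw at about (168,250), the fixed jaw at (122,250) and the end block at (233,278). The top picture shows the blue top at about (377,213), the fixed jaw at (404,233), the end block at (337,184), the pot at (408,160), the bowl at (325,263) and the hammer at (302,178). So the jaw opens up and to the left in the top view. I'll check the pose with colour segmentation, then work out the move.

Run:
```python
from h import *
d=np.array([.624,.781]);l=np.array([-d[1],d[0]]);c=np.array([.534,-.167])
W=lambda x,y,z:[*(c+d*x+l*y),z]
for n in('top','scene'):
    im=cv2.imread(f'pics/{n}0.png').astype(int);m=(im[:,:,0]-im[:,:,2]>60)
    ys,xs=np.nonzero(m);print(n,'blue',xs.mean(),ys.mean(),m.sum())
    if n=='top':
        b=cv2.boxPoints(cv2.minAreaRect(np.c_[xs,ys].astype(np.float32)))
        for u,v in b:
            p=at(n,u,v,.08)[:2]-c;print('fixture-frame',(p@d).round(4),(p@l).round(4))
    im=cv2.imread(f'pics/{n}0.png')
    im=cv2.resize(im,None,fx=3,fy=3,interpolation=cv2.INTER_CUBIC)
    for pts,col in(([W(x,y,.08) for x,y in((-.036,-.048),(-.036,.048),(.054,.048),(.054,-.048))],(0,255,255)),([W(x,y,.014) for x,y in((-.15,-.065),(-.15,.065),(.15,.065),(.15,-.065))],(0,255,0)),([W(x,y,.034) for x,y in((-.104,-.03),(-.104,.03),(-.074,.03),(-.074,-.03))],(0,0,255))):
        cv2.polylines(im,[np.int32([[3*k+1 for k in proj(n,p)] for p in pts])],True,col,1)
    x0,y0=(930,450) if n=='top' else (230,590)
    cv2.imwrite(f'pics/{n}ov.png',im[y0:y0+400,x0:x0+570])
a=cv2.imread('pics/topov.png');b=cv2.imread('pics/sceneov.png');h=[cv2.resize(k,(400,281)) for k in(a,b)];cv2.imwrite('pics/ov.png',np.hstack(h))
p=arm.get_obs()['position'];th=np.deg2rad(2*np.rad2deg(np.arctan2(.2303,.97312)))
tx=np.array([np.cos(th),np.sin(th)]);ty=np.array([tx[1],-tx[0]])
t=c+d*-.078-p[:2];print('shift tool',t@tx,t@ty,'dz to .05',p[2]-.05,'turn',np.rad2deg(th)-np.rad2deg(np.arctan2(d[1],d[0])), 'tgt',t+p[:2])
```

```text
top blue 375.7461890243902 212.8346036585366 1312
fixture-frame 0.0546 0.0464
fixture-frame 0.0548 -0.048
fixture-frame -0.0342 -0.0476
fixture-frame -0.034 0.0463
scene blue 166.3626220362622 245.94979079497907 2151
shift tool 0.3316665295417517 -0.12875118757193577 dz to .05 0.18134027343202525 turn -24.74653519865686 tgt [ 0.485328 -0.227918]
```

View pics/ov.png

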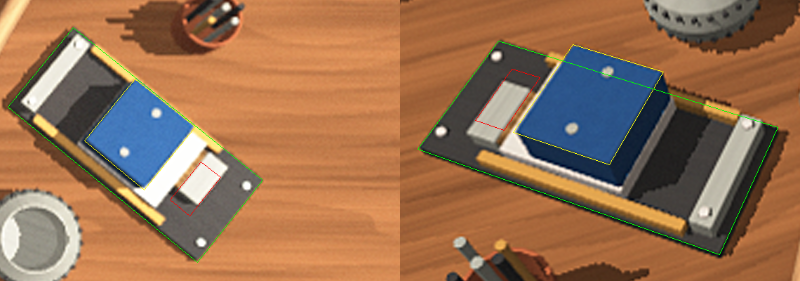

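The overlay fits both views: the yellow block top, at (145,135) and (590,105), and the green base outline lie on the real edges. The push face is therefore at about fixture x = -35 mm. I'll go above the place in front of the face with the fingers shut.

drive_tool(moves=[[[0.03, -0.012, 0.01, -5, 0], [0.065, -0.025, 0.02, -10, 0], [0.1, -0.039, 0.03, -15, 0], [0.135, -0.052, 0.04, -20, 0], [0.17, -0.066, 0.055, -24.7, 0], [0.205, -0.08, 0.07, -24.7, 0], [0.24, -0.093, 0.085, -24.7, 0], [0.275, -0.107, 0.1, -24.7, 0], [0.31, -0.12, 0.11, -24.7, 0], [0.332, -0.129, 0.12, -24.7, 0], [0.332, -0.129, 0.12, -24.7, 0], [0.332, -0.129, 0.12, -24.7, 0]]])

```text
time: 1.7
position: [0.4858, -0.2262, 0.1107]
orientation: [-0.001, 0.901, 0.435, -0.0]
wrist_force: [-0.4, 0.4, 0.9]
finger_gap: -0.0001
finger_force: 0.0
```

Run:
```python
from h import *
from scipy.spatial.transform import Rotation as Ro
d=np.array([.624,.781]);l=np.array([-d[1],d[0]]);c=np.array([.534,-.167])
im=arm.camera('scene');o=arm.get_obs();p=np.array(o['position'])
print(o['time'],p,'fix',(p[:2]-c)@d,(p[:2]-c)@l,o['finger_gap'],o['wrist_force'])
print(Ro.from_quat(np.roll(o['orientation'],-1)).as_matrix().round(3))
cv2.imwrite('pics/s1.png',cv2.resize(im[130:340,60:340,::-1],None,fx=2.5,fy=2.5))
```

```text
1.75 [ 0.48553421 -0.22735361  0.11122948] fix -0.0773788234305047 0.00019112270518594642 5.296363989130548e-05 [ 1.19596752 -0.19401066  0.57896015]
[[ 0.624  0.782 -0.001]
 [ 0.782 -0.624 -0.   ]
 [-0.    -0.    -1.   ]]
```

View pics/s1.png

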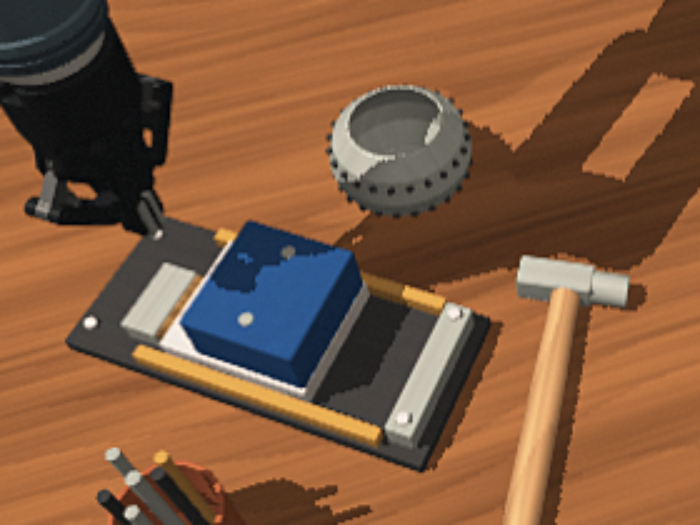

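The shut fingertips, at (150,230), hang in front of the block above the fixed jaw, as planned. Next I go down and push.

drive_tool(moves=[[[0, 0, 0.02, 0, 0], [0, 0, 0.04, 0, 0], [0, 0, 0.055, 0, 0], [0, 0, 0.06, 0, 0], [0, 0, 0.06, 0, 0], [0.01, 0, 0.06, 0, 0], [0.02, 0, 0.06, 0, 0], [0.025, 0, 0.06, 0, 0], [0.03, 0, 0.06, 0, 0], [0.035, 0, 0.06, 0, 0], [0.04, 0, 0.06, 0, 0], [0.045, 0, 0.06, 0, 0], [0.05, 0, 0.06, 0, 0], [0.055, 0, 0.06, 0, 0], [0.06, 0, 0.06, 0, 0], [0.065, 0, 0.06, 0, 0], [0.07, 0, 0.06, 0, 0], [0.073, 0, 0.06, 0, 0], [0.073, 0, 0.06, 0, 0], [0.073, 0, 0.06, 0, 0]]])

```text
time: 3.42
position: [0.5311, -0.1717, 0.0522]
orientation: [0.001, 0.901, 0.434, -0.001]
wrist_force: [-4.5, -5.9, 4.3]
finger_gap: 0.0001
finger_force: 3.9
```

Run:
```python
from h import *
d=np.array([.624,.781]);l=np.array([-d[1],d[0]]);c=np.array([.534,-.167])
im=arm.camera('top');im2=arm.camera('scene');o=arm.get_obs();p=np.array(o['position'])
print(o['time'],p,'fix',(p[:2]-c)@d,(p[:2]-c)@l,np.array(o['wrist_force'])[:2]@d)
m=(im[:,:,2].astype(int)-im[:,:,0]>60);ys,xs=np.nonzero(m)
for u,v in cv2.boxPoints(cv2.minAreaRect(np.c_[xs,ys].astype(np.float32))):
    q=at('top',u,v,.08)[:2]-c;print(q@d,q@l)
a=[cv2.resize(k,(400,400)) for k in(im[150:290,300:440,::-1],im2[190:330,80:220,::-1])];cv2.imwrite('pics/p2.png',np.hstack(a))
```

```text
3.5167 [ 0.53100215 -0.17178039  0.05227136] fix -0.005604137201772438 -0.0006416430305083649 -8.038293114452824
0.09479331164363167 0.04551479785523041
0.0949629890266786 -0.047760278667696485
0.006153697295921842 -0.04707521352106197
0.006442857861414309 0.04573727547405315
```

View pics/p2.png

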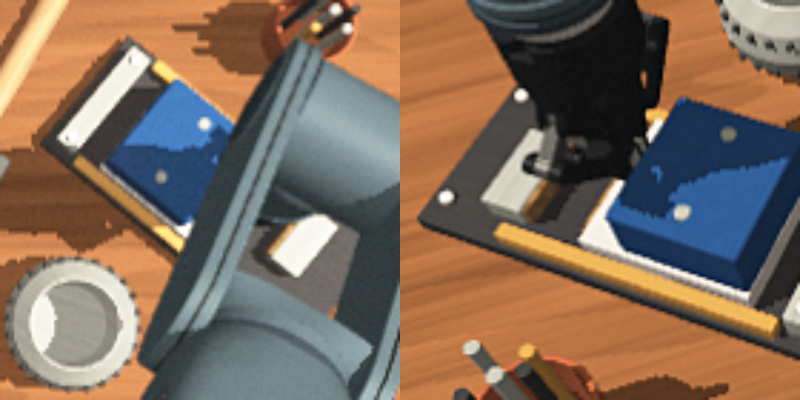

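The right half shows the fingers against the block's front at about (630,170) with the jaw moved back. The blue edges have shifted about 40 mm, and the 8 N force fits that travel. Now I release it, back off and lift.

drive_tool(moves=[[[-0.005, 0, 0, 0, 0], [-0.01, 0, 0, 0, 0], [-0.015, 0, 0, 0, 0], [-0.025, 0, 0, 0, 0], [-0.04, 0, 0, 0, 0], [-0.055, 0, 0, 0, 0], [-0.065, 0, 0, 0, 0], [-0.065, 0, -0.02, 0, 0], [-0.065, 0, -0.05, 0, 0], [-0.075, 0, -0.08, 0, 0], [-0.1, 0, -0.11, 0, 0], [-0.135, 0, -0.12, 0, 0], [-0.17, 0, -0.12, 0, 0], [-0.2, 0, -0.12, 0, 0], [-0.2, 0, -0.12, 0, 0], [-0.2, 0, -0.12, 0, 0]]])

```text
time: 4.85
position: [0.4052, -0.3277, 0.1714]
orientation: [-0.0, 0.902, 0.432, 0.0]
wrist_force: [-0.1, -0.5, -0.5]
finger_gap: -0.0003
finger_force: 0.0
```

Run:
```python
from h import *
d=np.array([.624,.781]);l=np.array([-d[1],d[0]]);c=np.array([.534,-.167])
im=arm.camera('top');im2=arm.camera('scene');o=arm.get_obs()
print(o['time'],o['position'],o['wrist_force'])
m=(im[:,:,2].astype(int)-im[:,:,0]>60);ys,xs=np.nonzero(m)
for u,v in cv2.boxPoints(cv2.minAreaRect(np.c_[xs,ys].astype(np.float32))):
    q=at('top',u,v,.08)[:2]-c;print(q@d,q@l)
a=[cv2.resize(k,(400,400)) for k in(im[150:290,300:440,::-1],im2[190:330,80:220,::-1])];cv2.imwrite('pics/p3.png',np.hstack(a))
```

```text
4.95 [ 0.406256   -0.32611326  0.17111112] [-0.55211651 -0.22918475 -0.4342612 ]
0.08469729153214596 0.04659550451254615
0.08481541402713168 -0.04768755152533896
-0.004229077566048335 -0.046987836204288494
-0.0038820708215832607 0.04681991748457348
```

View pics/p3.png

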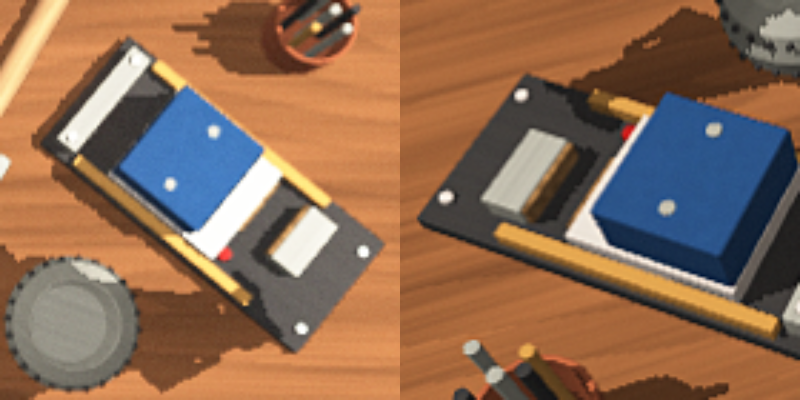

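The jaw stands 30 mm open. The red pin is up in front of the slide plate, at (225,254) in the left half and (628,132) in the right, and the arm is clear.

```bash
python3 -c "
from cell import arm
print(arm.sign_off())"
```

```text
the job is handed in; nothing more can be done
None
```

The jaw is latched about 30 mm open against the raised red pin, the bowl, pot and hammer were not touched, and the job is handed in; the hand-in gave no verdict.

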